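# Run the cup carriage round the corner track and bolt it home

### The arm

A 7-joint arm with a two-finger parallel gripper is mounted at the origin on a cart in front of the work surface, level with it; the furniture and walls round the work are solid. World frame = base frame: x ahead of the robot, y to its left, z up, the work surface at z = 0. Lengths are in m, angles in rad, forces in N, time in s.
With the tool pointing down it reaches from about 0.4 to 0.85 m from the base axis. Payload 4.5 kg.
Tool frame: the origin (TCP) lies where the fingers leave the gripper's body, on its centre line; the fingertips stand 64 mm ahead of it and the grasp point (between the pads) lies 45 mm ahead of it; z points along the fingers, y is the direction in which the jaws open and shut (so a half turn about z gives the same grasp; the last joint's range is limited). The gripper opens to 88 mm and grips with 3 to 60 N. Pads are 18 mm wide; open, the fingers measure 123 mm over their backs; the gripper's body (75 mm by 187 mm) begins 45 mm behind the grasp point.
Start: joints at [1.177, 0.689, -0.195, 1.565, 0.157, 0.902, -0.215], TCP at [0.259, -0.569, 0.303] pointing down, gripper open.
Joint ranges: [-3.01, 3.01], [-0.46, 2.08], [-1.47, 1.51], [0.13, 2.56], [-1, 4.14], [0.04, 2.09], [-2.66, 2.66]. Speed limits (rad/s): [2.57, 2.57, 3.14, 3.14, 3.14, 3.14, 3.14].

### API

Orientations are given as a unit quaternion [x, y, z, w].
In Python, from plant import monitor, snapshot, workorder, finder gives the robot as it stands.
- The arm moves only by the tool carry_out, never from a script. Its argument "motion" is one flat list of numbers, 6 for each row, row after row: the shift along the tool's x, y, z in cm, then the turn, a rotation vector about the tool's x, y, z in rad. In form: [x, y, z, rx, ry, rz, x, y, z, rx, ry, rz, ...]. A call has 1 to 8 rows; each row shifts and turns the commanded pose from where the row before left it, along the tool's axes as they then stand; what a row does not reach is not made up. A row lasts 1/8 s, in which the tool goes at most 62.5 mm and 10.7 degrees, less where a joint would pass 70% of its speed; a pose out of reach is approached as far as the arm can. A call with a gripper value outside its range is refused whole. "hand" is the finger opening in cm, from 0 to 8.81, set as the call begins (left out, the last holds). The fingers move at their own pace and stop on an object; "grip_force" is the grip in N (left out, the last holds). Time passes only in rows, so rows that do not move let the fingers close. It gives the time, the measured TCP pose, the force and the opening at its end, in the units of the state.
- monitor.get_state(): the state, without advancing time (a new reading comes with each control period).
- snapshot(name): name is "scene" or "top" or "wrist"; returns a dict with "frame" (384x512x3 uint8, red, green, blue), "range_z" (384x512 float32, m along the optical axis (not along the pixel's ray), 0 where there is no reading), "fx", "fy", "cx", "cy" (pixels), "rvec" (rotation vector, rad) and "tvec" (3), from world to camera coordinates, as OpenCV has them; the wrist camera has in their place "hand_eye" (4x4, takes a point from camera to tool coordinates, whose origin is the TCP and whose axes are the flange's). Camera axes: x right, y down, z forward; pixel columns grow to the right and rows downward; lengths in m; the calibration is good to about 2 mm. The wrist camera is an equidistant fisheye: a pixel r from the principal point sees the ray r / f radians off the axis. A picture is of the moment at which its call begins: read the wrist's pose just before it.
- workorder.finish_job(): hands the job in, once; it reports no verdict.
Trained networks look in a picture, given as the dict that the camera call returned (one of the last four; its "shot" number tells which), for a name from the list of things; names that differ only in an ending like _2 or _b are one class to them, and where a whole thing is asked for, a point or a joint stands for the part that bears it (a point fixed in the world has none). Each returns a list of dicts, best first, with "p" (0 to 1); they miss things now and then, are a little off and sometimes report something else, mostly with a low value. They report only what shows in the picture. A call takes as long as a camera call. They do not tell look-alikes from the thing itself.
- finder.masks_of(picture, thing): "pixels" (384x512 bool, what is visible of it) and "extent" ([left, top, right, bottom] in pixels, round what is visible of it).
The state is a dict: "clock": time; "q": joint angles; "qd": joint speeds; "joint_torque": joint torques, N m; "tool_pos": TCP position; "eef_rot": TCP orientation; "contact_force": force on the tool from outside, world axes, zero at the start; "moment": the same for the moment, N m; "opening": opening from 0.0 (shut) to 1.0 (fully open).
Only numpy, scipy, OpenCV 4.12 (cv2) and the standard library are available. Lean on these libraries where they do the work, as an engineer would, in place of code of your own. Each camera call takes 0.05 s, during which the arm holds its last target. There are 200 camera calls.

### The job

Slide the blue carriage, with the stone cup standing on it, along its curved track, round the bend and fully home against the rubber buffers of the stop at the far end; then slide the brass bolt all the way across behind it so that it is locked in. Work gently: do not ram or jam the carriage against the track, stop or bolt, keep it in the track and the cup standing in its place, and leave the other things on the table alone.

Things in the scene. Friction and masses are not known exactly. Their poses are not given: they have to be found in the camera images.
- track: White L-shaped board, 6 mm thick, fixed, with a channel 48 mm wide between aluminium walls 6 mm thick, tops 26 mm above the table. Origin: on the table top at the bend's centre of curvature (inside the L); z up. Channel centreline here, mm: leg 1 at x = -85 from y = -105 (open end) along +y to y = 0; quarter circle, radius 85 about the origin, to the right; leg 2 at y = +85 along +x to x = 145.
- track_end (a point): End of leg 2's centreline on the channel floor (track x 145, y 85 mm). Dark steel stop clamped on leg 2, two rigid black buffers facing -x, 38 mm above the table. Its place is NOT reported and varies: a carriage that is home has its origin at track x = 65 to 85 mm. The carriage may bear on track, stop and bolt with at most 22 N, all contacts added, weight (6 to 9 N) included.
- carriage: Loose blue carriage, 0.48 to 0.75 kg. Origin: centre of the underside of its black guide block (44 mm square, corners rounded 8 mm, 22 mm high), which slides on the channel floor 6 mm above the table. x forward (travel), y left, z up. Deck 60 mm wide, x = -36 to +40 mm, top z = 28 mm; front panel face x = +40, top z = 40 mm. Starts on leg 1 facing along it, at track y = -68 to -28 mm.
- push_face (a point): Rearmost line, mid-height, of the carriage's black push rib: carriage x = -44, y = 0, z = 39 mm; same axes. The rib is an upright half-round, 16 mm wide, on the middle of the blue rear panel (60 mm wide, 6 mm thick, rear face at x = -36 mm); both reach from 28 to 62 mm above the table. Sliding on the straight takes 2 to 5 N.
- cup: Loose stone-glazed cup, 67 mm across, 42 mm high, 0.12 kg, foot 40 mm across. Origin: centre of its underside. It stands on the carriage deck about 8 mm forward of the carriage's origin (carriage x = +8 mm), its top 76 mm above the table.
- bolt (a joint): Brass slide bolt on the stop, 0 = open (start), 0.030 m = fully across; moves along track -y, 2 N friction, stays put. Red upright knob, 16 mm across, 37 to 67 mm above the table: at 0 its axis is 42 mm behind and 106 mm left (track -x, +y) of a home carriage's origin. Bar passes 2 mm behind the rear panel of a home carriage; runs against the panel if that is farther short of home.
- herb: Corked glass herb bottle, 137 mm high, right back; bystander, origin at the centre of its underside.
- vase: Pale vase, 180 mm high, near left; bystander, origin at the centre of its underside.
- jar_green: Spice jar with red cap and green label, 106 mm high, left edge; bystander, origin at the centre of its underside.
- jar_brown: Spice jar with red cap and brown label, 106 mm high, left edge; bystander, origin at the centre of its underside.
- salt: Glass shaker with grey top, 90 mm high, right back; bystander, origin at the centre of its underside.
- pepper: Second such shaker, 90 mm high, right; bystander, origin at the centre of its underside.
There are look-alikes about, which are no part of the job. What is shaped like the cup but turquoise is not meant.

How it is judged:
By the outcome, as a careful person would: the job done as asked, in the order asked, and still so for the second after the job is handed in, with the robot touching nothing.
It also fails if it takes over 72 s, if anything falls off the work surface, if the arm or the gripper's body presses on something with over 40 N, if the wrist force passes 120 N, or if a joint passes its speed limit or range.

## Working session

There is one attempt and no reset: what is moved stays moved. The work goes in short steps, Python scripts to look and compute and a tool call to move; the robot and the scene stay as the last step left them, time stands still between calls to the robot, and variables do not carry over. Pictures are saved under pics/ and viewed, about 8 in all and at most 12, crops included, and the job is handed in when it is done.

Besides the shell and the picture viewer there is one more tool, called as a command line: name --argument value ..., lists and objects as JSON in quotes. carry_out: Moves the arm, as the interface text tells. Its arguments: {"type":"object","properties":{"motion":{"type":"array"},"hand":{"type":"number"},"grip_force":{"type":"number"}},"required":["motion"]}

```bash
mkdir -p pics; ls
cat > h.py <<'E'
import numpy as np, cv2
from scipy.spatial.transform import Rotation as R
from plant import monitor, snapshot, workorder, finder
def world(s, us, vs, z=None):
    """pixels -> world, by depth or on plane z"""
    Rm=cv2.Rodrigues(np.array(s['rvec'],float))[0]; t=np.array(s['tvec'],float).ravel()
    us=np.atleast_1d(us).astype(float); vs=np.atleast_1d(vs).astype(float)
    ray=np.stack([(us-s['cx'])/s['fx'],(vs-s['cy'])/s['fy'],np.ones_like(us)],1)
    if z is None:
        d=s['range_z'][vs.astype(int),us.astype(int)]
    else:
        c=-Rm.T@t; rw=ray@Rm; d=(z-c[2])/rw[:,2]
    return (ray*d[:,None]-t)@Rm
def proj(s,P):
    Rm=cv2.Rodrigues(np.array(s['rvec'],float))[0]; t=np.array(s['tvec'],float).ravel()
    c=np.atleast_2d(P)@Rm.T+t
    return np.stack([s['fx']*c[:,0]/c[:,2]+s['cx'],s['fy']*c[:,1]/c[:,2]+s['cy']],1)
def save(s,n,crop=None,k=1):
    f=s['frame'][:,:,::-1]
    if crop: f=f[crop[1]:crop[3],crop[0]:crop[2]]
    cv2.imwrite('pics/'+n+'.png',cv2.resize(f,None,fx=k,fy=k,interpolation=cv2.INTER_CUBIC))
E
python3 - <<'E'
from h import *
st=monitor.get_state(); print(st['tool_pos'],st['eef_rot'],st['clock'])
for n in ['scene','top']:
    s=snapshot(n); save(s,n,k=1.5)
    print(n,s['fx'],s['cx'],s['cy'],s['rvec'],s['tvec'])
    for th in ['track','carriage','cup','bolt','push_face','herb','vase','pepper','salt','jar_green']:
        for m in finder.masks_of(s,th)[:3]:
            v,u=np.nonzero(m['pixels'])
            w=world(s,u,v); ok=s['range_z'][v,u]>0; w=w[ok]
            print(n,th,round(m['p'],2),m['extent'],np.median(w,0).round(3) if len(w) else None, np.percentile(w,[2,98],axis=0).round(3).tolist() if len(w) else '')
E
```

```text
pics
[ 0.25905015 -0.56824169  0.30191747] [ 9.77195330e-01  2.12340540e-01 -2.44828926e-04 -8.49568546e-04] 0.0
scene 470.89159845479526 255.1406442486528 189.45376756775374 [ 2.59958371  0.50793067 -0.10818368] [-0.48938135 -0.06145032  1.11367226]
scene track 0.84 [179.5, 173.0, 342.9, 279.2] [0.533 0.06  0.007] [[0.415, -0.107, 0.002], [0.678, 0.138, 0.053]]
scene carriage 0.76 [189.1, 230.3, 232.3, 262.4] [ 0.447 -0.075  0.039] [[0.412, -0.089, 0.026], [0.474, -0.012, 0.063]]
scene cup 0.66 [194.6, 214.6, 228.6, 248.4] [ 0.441 -0.031  0.054] [[0.415, -0.068, 0.034], [0.475, -0.007, 0.077]]
scene cup 0.66 [266.3, 146.1, 291.9, 173.2] [0.503 0.204 0.024] [[0.476, 0.163, 0.008], [0.535, 0.225, 0.044]]
scene cup 0.58 [334.1, 169.9, 362.3, 194.4] [0.67  0.209 0.023] [[0.641, 0.166, 0.007], [0.699, 0.228, 0.043]]
scene bolt 0.47 [297.5, 171.3, 313.6, 192.3] [0.581 0.163 0.055] [[0.575, 0.139, 0.044], [0.589, 0.175, 0.069]]
scene push_face 0.83 [190.9, 227.6, 230.8, 262.0] [ 0.448 -0.075  0.039] [[0.413, -0.088, 0.021], [0.475, -0.012, 0.063]]
scene herb 0.59 [298.1, 264.7, 332.6, 306.
[... 1544 characters left out ...]
1, -0.003, 0.065]]
top push_face 0.56 [151.9, 231.0, 179.3, 256.0] [0.394 0.292 0.105] [[0.376, 0.279, 0.018], [0.416, 0.319, 0.109]]
top herb 0.84 [307.4, 93.0, 333.6, 135.4] [ 0.672 -0.05   0.052] [[0.647, -0.082, 0.009], [0.702, -0.023, 0.136]]
top vase 0.94 [162.5, 252.5, 204.5, 291.1] [0.336 0.257 0.107] [[0.302, 0.215, 0.011], [0.367, 0.285, 0.18]]
top pepper 0.68 [339.6, 118.2, 359.0, 145.7] [ 0.627 -0.113  0.07 ] [[0.616, -0.131, 0.017], [0.649, -0.098, 0.09]]
top salt 0.61 [351.5, 147.4, 379.5, 169.2] [ 0.57  -0.136  0.064] [[0.557, -0.156, 0.006], [0.59, -0.124, 0.09]]
top jar_green 0.93 [150.9, 230.9, 180.7, 255.0] [0.394 0.293 0.105] [[0.376, 0.279, 0.009], [0.416, 0.321, 0.109]]
```

View pics/top.png

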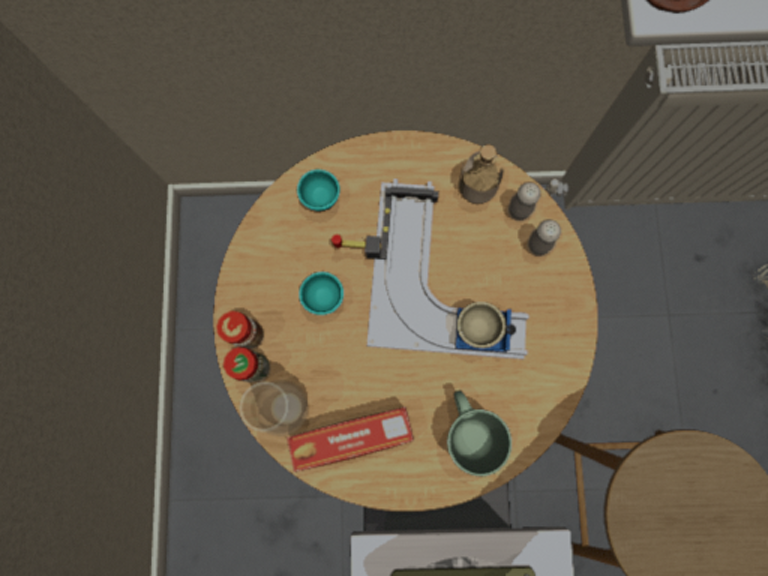

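View pics/scene.png

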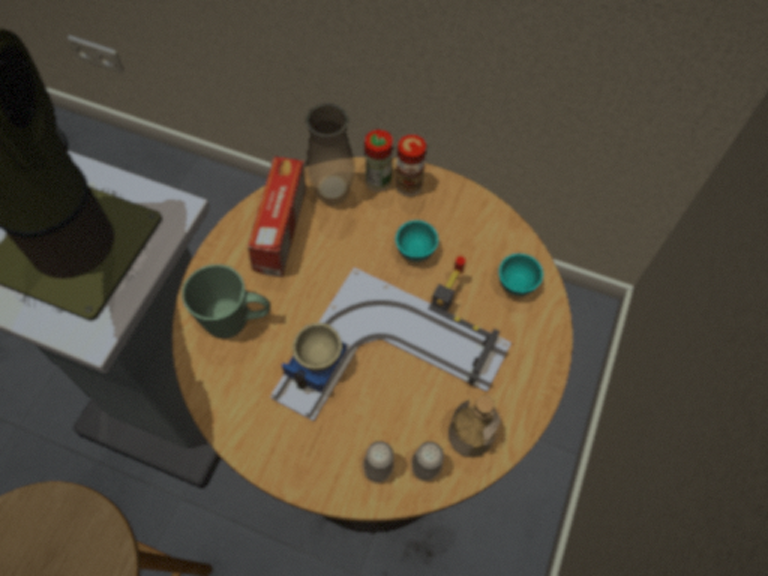

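The pictures show the stone cup on the blue carriage at top.png (480,325), i.e. scene.png (318,347). Things that could be mistaken for it are the turquoise cups at top (320,190) and (321,293), plus a green mug at (478,440). The stone one on the blue deck is the one I want. The red knob is at top (337,241) and the dark stop at (410,193). Next I fit the track.

```bash
cat >> h.py <<'E'
def cdist(p):
    """distance to channel centreline, track frame (m)"""
    x,y=p[:,0],p[:,1]
    d1=np.where(y<=0,np.where(y>-.105,np.abs(x+.085),np.hypot(x+.085,y+.105)),1)
    da=np.where((x<=0)&(y>=0),np.abs(np.hypot(x,y)-.085),1)
    d2=np.where(x>=0,np.where(x<.145,np.abs(y-.085),np.hypot(x-.145,y-.085)),1)
    return np.minimum(np.minimum(d1,da),d2)
def totrack(P,T): 
    c,s=np.cos(T[2]),np.sin(T[2]); d=P[:,:2]-T[:2]
    return np.stack([c*d[:,0]+s*d[:,1],-s*d[:,0]+c*d[:,1]],1)
def toworld(p,T):
    c,s=np.cos(T[2]),np.sin(T[2]); p=np.atleast_2d(p)
    return np.stack([T[0]+c*p[:,0]-s*p[:,1],T[1]+s*p[:,0]+c*p[:,1]],1)
def cloud(s):
    v,u=np.nonzero(s['range_z']>0); return world(s,u,v),s['frame'][v,u].astype(int)
E
python3 - <<'E'
from h import *
from scipy.optimize import minimize, least_squares
Ps=[]
for n in ['scene','top']:
    s=snapshot(n); P,C=cloud(s)
    a=(P[:,0]>.39)&(P[:,0]<.70)&(P[:,1]>-.13)&(P[:,1]<.15)
    white=(C.min(1)>90)&(C.max(1)-C.min(1)<45)
    wall=P[a&(P[:,2]>.018)&(P[:,2]<.029)&(C.max(1)-C.min(1)<45)]
    f=P[a&(P[:,2]<.012)&white]
    print(n,len(wall),len(f), 'floor z',np.median(f[:,2]))
    def cost(T,w=wall): 
        d=np.abs(cdist(totrack(w,T))-.027); return np.minimum(d,.008).sum()
    best=min((minimize(cost,[x0,y0,th],method='Nelder-Mead',options=dict(xatol=1e-5,fatol=1e-6,initial_simplex=np.array([x0,y0,th])+np.array([[0,0,0],[.01,0,0],[0,.01,0],[0,0,.05]]))) for x0 in(.52,.54) for y0 in(-.01,.01,.03) for th in(-.1,-.05,0,.05)),key=lambda r:r.fun)
    T=best.x; print('track',T.round(4),best.fun/len(wall))
    red=a=(C[:,0]>120)&(C[:,1]<60)&(C[:,2]<60)&(np.hypot(P[:,0]-.58,P[:,1]-.16)<.04)
    k=P[red]; print('knob',len(k),k.mean(0).round(4),np.median(k[k[:,2]>.06],0).round(4), 'track', totrack(np.median(k[k[:,2]>.06],0)[None],T).round(4))
    blue=(C[:,2]>C[:,0]+30)&(C[:,2]>C[:,1]+15)&(np.hypot(P[:,0]-.447,P[:,1]+.05)<.08)
    b=totrack(P[blue],T); print('blue',len(b),np.percentile(b,[2,50,98],axis=0).round(4).tolist(), P[blue][:,2].max())
    c=(np.hypot(P[:,0]-.447,P[:,1]+.04)<.06)&(P[:,2]>.071)&(P[:,2]<.085); print('cup rim',totrack(P[c],T).min(0),totrack(P[c],T).max(0))
    dk=(C.max(1)<70)&(P[:,2]>.03)&(P[:,2]<.06)&(P[:,0]>.6)&(P[:,0]<.72)&(P[:,1]>.02)&(P[:,1]<.14)
    q=totrack(P[dk],T);print('stop',len(q),np.percentile(q,[5,50,95],axis=0).round(4).tolist())
    m=(np.hypot(P[:,0]-.33,P[:,1]+.03)<.1)&(P[:,2]>.03);print('mug',np.percentile(P[m],[1,99],axis=0).round(3).tolist())
E
```

```text
scene 1264 3490 floor z 0.005371426646545906
track [ 0.5331 -0.0182 -0.115 ] 0.0028687526226061914
knob 20 [0.5812 0.1676 0.066 ] [0.5812 0.167  0.0658] track [[0.0264 0.1895]]
blue 177 [[-0.1141, -0.0735], [-0.0801, -0.0589], [-0.0576, -0.0481]] 0.0677382558894803
cup rim [-0.11809511 -0.06310953] [-0.05201356  0.00458607]
stop 108 [[0.111, 0.0544], [0.1168, 0.0912], [0.121, 0.1121]]
mug [[0.243, -0.077, 0.031], [0.428, 0.031, 0.093]]
top 942 4038 floor z 0.005959658260932103
track [ 0.5297 -0.0162 -0.1104] 0.0032119423065746725
knob 26 [0.5788 0.1688 0.067 ] [0.5787 0.1687 0.0669] track [[0.0283 0.1892]]
blue 190 [[-0.115, -0.0734], [-0.108, -0.0587], [-0.059, 0.001]] 0.064853745354816
cup rim [-0.11591235 -0.0635296 ] [-0.05040457  0.00334089]
stop 98 [[0.1115, 0.0533], [0.1155, 0.0859], [0.1172, 0.1185]]
mug [[0.241, -0.074, 0.031], [0.427, 0.018, 0.095]]
```

```bash
cat >> h.py <<'E'
T=np.array([.5314,-.0172,-.1125])
def pose(): 
    st=monitor.get_state(); return np.array(st['tool_pos']),R.from_quat(st['eef_rot']),st
def down(yaw): return R.from_matrix(np.array([[np.cos(yaw),np.sin(yaw),0],[np.sin(yaw),-np.cos(yaw),0],[0,0,-1]]))
def delta(p,q,p2,q2): return (q.inv().apply(p2-p)*100).round(2),(q.inv()*q2).as_rotvec().round(4)
E
python3 - <<'E'
from h import *
s=snapshot('top');P,C=cloud(s)
for s in (s,snapshot('scene')):
    P,C=cloud(s)
    m=(C[:,1]>C[:,0]+5)&(C[:,1]>C[:,2]-5)&(np.hypot(P[:,0]-.33,P[:,1]+.03)<.11)&(P[:,2]>.02)&(P[:,2]<.2)
    p=P[m]; print(np.percentile(p,[0,1,99,100],axis=0).round(3).tolist()); h=p[p[:,2]>.08]; print('rim',h.min(0),h.max(0))
p,q,st=pose()
w=toworld([-.085,-.110],T)[0]; yaw=np.pi/2+T[2]
print(w, delta(p,q,np.array([*w,.30]),down(yaw)), np.array(st['contact_force']).round(2))
E
```

```text
[[0.24, -0.065, 0.02], [0.24, -0.064, 0.021], [0.346, 0.018, 0.095], [0.35, 0.02, 0.097]]
rim [ 0.23981064 -0.0651193   0.0800159 ] [0.34330009 0.01975191 0.0970536 ]
[[0.241, -0.067, 0.02], [0.243, -0.066, 0.021], [0.345, 0.016, 0.094], [0.352, 0.018, 0.095]]
rim [ 0.24097193 -0.06683024  0.08003405] [0.34471092 0.01791531 0.09545637]
[ 0.43458841 -0.1169623 ] (array([ 34.69, -33.83,   0.27]), array([ 0.    ,  0.    , -1.0305])) [ 0.48  0.06 -0.48]
```

carry_out --motion '[4.34,-4.23,0,0,0,0,4.34,-4.23,0,0,0,0,4.34,-4.23,0,0,0,0,4.34,-4.23,0,0,0,0,4.34,-4.23,0,0,0,0,4.34,-4.23,0,0,0,0,4.34,-4.23,0,0,0,0,4.34,-4.23,0,0,0,0]' --hand 0

```text
clock: 2.3
tool_pos: [0.4356, -0.115, 0.303]
eef_rot: [0.977, 0.212, 0.001, 0.0]
contact_force: [0.8, -0.7, -0.1]
opening: 0.118
```

carry_out --motion '[0,0,0,0,0,-0.172,0,0,0,0,0,-0.172,0,0,0,0,0,-0.172,0,0,0,0,0,-0.172,0,0,0,0,0,-0.172,0,0,0,0,0,-0.172,0,0,4,0,0,0,0,0,4,0,0,0]'

```text
clock: 3.3
tool_pos: [0.4355, -0.1171, 0.2223]
eef_rot: [0.746, 0.666, 0.001, 0.001]
contact_force: [0.4, 0.5, -0.8]
opening: 0.008
```

Run:
```python
from h import *
p,q,st=pose()
w=toworld([-.085,-.110],T)[0]; yaw=np.pi/2+T[2]
print(p,st['clock'],st['opening'],st['q'], delta(p,q,np.array([*w,.10]),down(yaw)))
s=snapshot('wrist'); save(s,'w1',k=1.5); print(s['fx'],s['cx'],s['cy'],s['hand_eye'])
```

```text
[ 0.43550468 -0.1171056   0.22228406] 3.3 0.007998778808727857 [ 0.37943212  0.62913382 -0.34219403  2.1517589   0.4909101   0.43195849
 -0.46422477] (array([ 0.  , -0.13, 12.23]), array([ 0.0026, -0.0001,  0.0007]))
297.3186396354542 257.30801378535955 188.90264864879785 [[-6.18484572e-04 -9.58833928e-01 -2.83966751e-01  7.37602164e-02]
 [ 9.99999764e-01 -6.78204410e-04  1.11988366e-04  9.03300717e-04]
 [-2.99965749e-04 -2.83966615e-01  9.58834121e-01 -8.15769739e-02]
 [ 0.00000000e+00  0.00000000e+00  0.00000000e+00  1.00000000e+00]]
```

View pics/w1.png

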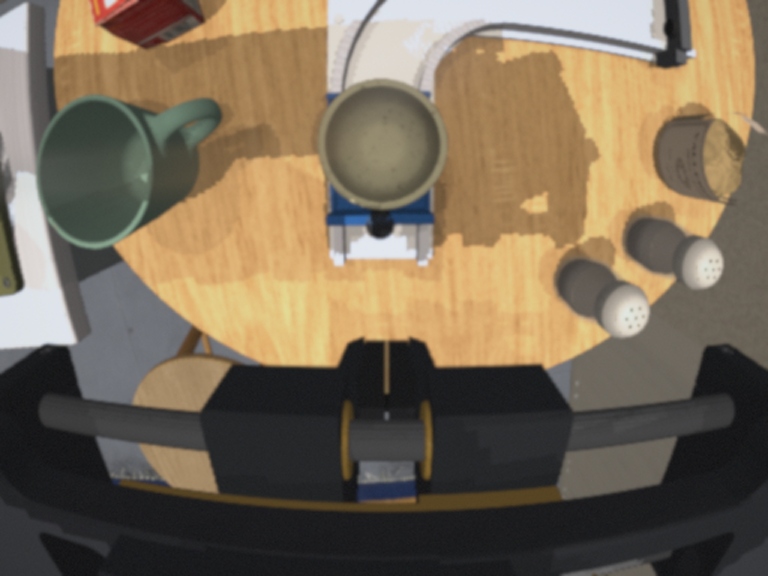

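```bash
cat >> h.py <<'E'
def wray(s,u,v,p,q,z):
    """wrist fisheye pixel -> world on plane z"""
    d=np.array([u-s['cx'],v-s['cy']]); r=np.hypot(*d); th=r/s['fx']
    c=np.array([*(d/r*np.sin(th)),np.cos(th)]); H=np.array(s['hand_eye'])
    o=p+q.apply(H[:3,3]); w=q.apply(H[:3,:3]@c); return o+w*(z-o[2])/w[2]
E
python3 - <<'E'
from h import *
p,q,_=pose(); s=snapshot('wrist')
for n,u,v,z in [('rib rear',380,237,.062),('panelL',328,222,.062),('panelR',433,222,.062),('wallL out',331,262,.026),('wallR out',434,262,.026),('cup L',319,145,.076),('cup R',446,145,.076)]:
    w=wray(s,u/1.5,v/1.5,p,q,z); print(n,w.round(4),totrack(w[None],T).round(4))
E
```

```text
rib rear [ 0.4334 -0.0867  0.062 ] [[-0.0896 -0.0801]]
panelL [ 0.4063 -0.0752  0.062 ] [[-0.1178 -0.0717]]
panelR [ 0.4627 -0.0816  0.062 ] [[-0.061  -0.0717]]
wallL out [ 0.3991 -0.1057  0.026 ] [[-0.1215 -0.1028]]
wallR out [ 0.4641 -0.1129  0.026 ] [[-0.0561 -0.1027]]
cup L [ 0.409  -0.0339  0.076 ] [[-0.1197 -0.0303]]
cup R [ 0.4718 -0.041   0.076 ] [[-0.0565 -0.0304]]
```

carry_out --motion '[0,0,2,0,0,0,0,0,3,0,0,0,0,0,3,0,0,0,0,0,2,0,0,0,0,0,1,0,0,0,0,0,0.7,0,0,0,0,0,0.5,0,0,0,0,0,0,0,0,0]'

```text
clock: 4.4
tool_pos: [0.435, -0.1168, 0.1009]
eef_rot: [0.745, 0.667, 0.0, 0.0]
contact_force: [-0.2, 0.1, 0.9]
opening: 0.003
```

carry_out --motion '[0.3,-0.4,0.3,0,0,0,0.3,0,0,0,0,0,0.2,0,0,0,0,0,0.1,0,0,0,0,0,0.1,0,0,0,0,0,0,0,0,0,0,0]'

```text
clock: 5.15
tool_pos: [0.4327, -0.1066, 0.0983]
eef_rot: [0.745, 0.667, -0.0, -0.0]
contact_force: [-0.1, -1.0, -0.5]
opening: 0.005
```

carry_out --motion '[0.1,0,0,0,0,0,0.1,0,0,0,0,0,0.1,0,0,0,0,0,0.1,0,0,0,0,0,0.1,0,0,0,0,0,0.1,0,0,0,0,0,0.1,0,0,0,0,0]'

```text
clock: 6.02
tool_pos: [0.4334, -0.0995, 0.0983]
eef_rot: [0.745, 0.667, -0.0, -0.0]
contact_force: [0.6, -0.4, -0.1]
opening: 0.002
```

Run:
```python
from h import *
p,q,st=pose(); s=snapshot('wrist'); save(s,'w2',k=1.5)
print(p,np.array(st['contact_force']).round(2))
```

```text
[ 0.43342927 -0.09953075  0.09825511] [ 0.58 -0.41 -0.09]
```

View pics/w2.png

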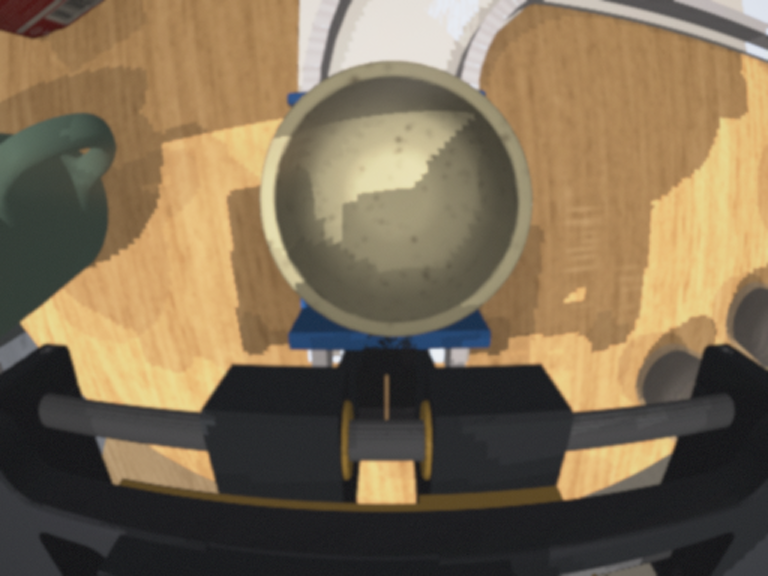

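carry_out --motion '[0.1,0,0,0,0,0,0.1,0,0,0,0,0,0.1,0,0,0,0,0,0.1,0,0,0,0,0,0.1,0,0,0,0,0,0.1,0,0,0,0,0,0.1,0,0,0,0,0,0.1,0,0,0,0,0]'

```text
clock: 7.08
tool_pos: [0.4343, -0.0916, 0.0983]
eef_rot: [0.745, 0.667, -0.0, -0.0]
contact_force: [-0.7, -3.5, 0.6]
opening: 0.004
```

```bash
cat >> h.py <<'E'
T=np.array([.529,-.016,-.111])
def see():
    p,q,st=pose()
    print('tcp',p.round(4),'track',(totrack(p[None],T)[0]*1000).round(1),'yaw_trk',np.degrees(np.arctan2(*(q.as_matrix()[[1,0],0]))-T[2]).round(2),'F',np.array(st['contact_force']).round(1),st['clock'])
    for n in('top','scene'):
        s=snapshot(n);P,C=cloud(s)
        a=np.hypot(P[:,0]-p[0],P[:,1]-p[1])<.14
        b=P[a&(C[:,2]>C[:,0]+30)&(C[:,2]>C[:,1]+15)&(P[:,2]>.025)&(P[:,2]<.07)]
        t=totrack(b,T)*1000
        c=P[a&(P[:,2]>.072)&(P[:,2]<.082)&(C[:,0]>C[:,2]+8)]; cc=totrack(c,T)*1000
        print(n,'blue',len(b),np.percentile(t,[2,98],axis=0).round(1).tolist() if len(b) else'','cuprim',len(c),((cc.min(0)+cc.max(0))/2).round(1) if len(c) else'',(cc.max(0)-cc.min(0)).round(1) if len(c) else '')
E
python3 -c "
from h import *
see()"
```

```text
tcp [ 0.4343 -0.0916  0.0983] track [-85.7 -85.6] yaw_trk 90.0 F [-0.7 -3.5  0.6] 7.075
top blue 121 [[-114.2, -63.1], [-59.7, 7.7]] cuprim 211 [-74.6 -57.5] [253. 137.]
scene blue 41 [[-68.1, -66.9], [-53.9, 1.3]] cuprim 92 [-25.6 -56.3] [153.7 132.3]
```

```bash
cat >> h.py <<'E'
A=.085*np.pi/2
def cl(s):
    if s<0: return np.array([-.085,s])
    if s<A: t=np.pi-s/.085; return .085*np.array([np.cos(t),np.sin(t)])
    return np.array([s-A,.085])
def tool_at(s,off=.053,h=.015):
    f,r=cl(s+h),cl(s-h); d=f-r; yaw=np.arctan2(d[1],d[0])
    o=cl(s)
    return toworld(o-off*np.array([np.cos(yaw),np.sin(yaw)]),T)[0],yaw+T[2]
def rows(s0,ds,n,z=.0983):
    p,q,_=pose(); out=[]
    for i in range(n):
        w,y=tool_at(s0+ds*(i+1)); q2=down(y); p2=np.array([*w,z])
        a,b=delta(p,q,p2,q2); r=[round(float(x),2) for x in a]+[0,0,round(float(b[2]),3)]; out+=r
        p=p+q.apply(np.array(r[:3])/100); q=q*R.from_rotvec(r[3:])
        if i%8==7: print(round((s0+ds*(i+1))*1000,1),[float(x) for x in out]); out=[]
def where():
    from scipy.optimize import minimize_scalar
    p,_,_=pose(); return minimize_scalar(lambda s:np.sum((tool_at(s)[0]-p[:2])**2),bounds=(-.08,.25),method='bounded',options=dict(xatol=1e-6)).x if False else min(np.arange(-.08,.25,.0005),key=lambda s:np.sum((tool_at(s)[0]-p[:2])**2))
E
python3 -c "
from h import *
s=where();print(s); rows(s,.002,48)"
```

```text
-0.03249999999999996
-16.5 [0.2, 0.07, -0.0, 0.0, 0.0, 0.0, 0.2, 0.0, -0.0, 0.0, 0.0, 0.0, 0.2, 0.0, -0.0, 0.0, 0.0, 0.0, 0.2, 0.0, -0.0, 0.0, 0.0, 0.0, 0.2, 0.0, -0.0, 0.0, 0.0, 0.0, 0.2, 0.0, -0.0, 0.0, 0.0, 0.0, 0.2, 0.0, -0.0, 0.0, 0.0, 0.0, 0.2, 0.0, -0.0, 0.0, 0.0, 0.0]
-0.5 [0.2, 0.0, -0.0, 0.0, 0.0, 0.0, 0.2, -0.0, -0.0, 0.0, 0.0, 0.002, 0.2, -0.02, -0.0, 0.0, 0.0, 0.002, 0.2, -0.02, -0.0, 0.0, 0.0, 0.005, 0.2, -0.04, -0.0, 0.0, 0.0, 0.005, 0.2, -0.04, -0.0, 0.0, 0.0, 0.008, 0.2, -0.05, -0.0, 0.0, 0.0, 0.009, 0.2, -0.06, -0.0, 0.0, 0.0, 0.011]
15.5 [0.2, -0.07, -0.0, 0.0, 0.0, 0.012, 0.2, -0.08, -0.0, 0.0, 0.0, 0.013, 0.2, -0.09, -0.0, 0.0, 0.0, 0.016, 0.2, -0.09, -0.0, 0.0, 0.0, 0.017, 0.2, -0.09, -0.0, 0.0, 0.0, 0.018, 0.2, -0.11, -0.0, 0.0, 0.0, 0.02, 0.2, -0.11, -0.0, 0.0, 0.0, 0.022, 0.2, -0.12, -0.0, 0.0, 0.0, 0.023]
31.5 [0.2, -0.12, -0.0, 0.0, 0.0, 0.023, 0.21, -0.13, -0.0, 0.0, 0.0, 0.024, 0.2, -0.12, -0.0, 0.0, 0.0, 0.023, 0.2, -0.12, 0.0, 0.0, 0.0, 0.024, 0.2, -0.12, 0.0, 0.0, 0.0, 0.023, 0.2, -0.12, 0.0, 0.0, 0.0, 0.024, 0.2, -0.13, 0.0, 0.0, 0.0, 0.023, 0.2, -0.12, 0.0, 0.0, 0.0, 0.024]
47.5 [0.21, -0.12, 0.0, 0.0, 0.0, 0.024, 0.2, -0.12, 0.0, 0.0, 0.0, 0.023, 0.2, -0.13, 0.0, 0.0, 0.0, 0.024, 0.2, -0.12, 0.0, 0.0, 0.0, 0.023, 0.2, -0.12, 0.0, 0.0, 0.0, 0.024, 0.2, -0.12, 0.0, 0.0, 0.0, 0.023, 0.2, -0.13, 0.0, 0.0, 0.0, 0.024, 0.21, -0.12, 0.0, 0.0, 0.0, 0.023]
63.5 [0.2, -0.12, 0.0, 0.0, 0.0, 0.024, 0.2, -0.12, 0.0, 0.0, 0.0, 0.023, 0.2, -0.13, 0.0, 0.0, 0.0, 0.024, 0.2, -0.12, 0.0, 0.0, 0.0, 0.023, 0.2, -0.12, 0.0, 0.0, 0.0, 0.024, 0.2, -0.12, 0.0, 0.0, 0.0, 0.023, 0.21, -0.12, 0.0, 0.0, 0.0, 0.024, 0.2, -0.13, 0.0, 0.0, 0.0, 0.023]
```

carry_out --motion '[0.2,0,0,0,0,0,0.2,0,0,0,0,0,0.2,0,0,0,0,0,0.2,0,0,0,0,0,0.2,0,0,0,0,0,0.2,0,0,0,0,0,0.2,0,0,0,0,0,0.2,0,0,0,0,0]'

```text
clock: 8.18
tool_pos: [0.4361, -0.0756, 0.0983]
eef_rot: [0.745, 0.667, -0.0, -0.0]
contact_force: [-0.6, -2.7, 1.7]
opening: 0.006
```

carry_out --motion '[0.2,0,0,0,0,0,0.2,0,0,0,0,0.002,0.2,-0.02,0,0,0,0.002,0.2,-0.02,0,0,0,0.005,0.2,-0.04,0,0,0,0.005,0.2,-0.04,0,0,0,0.008,0.2,-0.05,0,0,0,0.009,0.2,-0.06,0,0,0,0.011]'

```text
clock: 9.18
tool_pos: [0.4357, -0.0594, 0.0983]
eef_rot: [0.759, 0.651, -0.0, -0.0]
contact_force: [-0.2, -3.8, 0.8]
opening: 0.003
```

carry_out --motion '[0.2,-0.07,0,0,0,0.012,0.2,-0.08,0,0,0,0.013,0.2,-0.09,0,0,0,0.016,0.2,-0.09,0,0,0,0.017,0.2,-0.09,0,0,0,0.018,0.2,-0.11,0,0,0,0.02,0.2,-0.11,0,0,0,0.022,0.2,-0.12,0,0,0,0.023]'

```text
clock: 10.18
tool_pos: [0.4313, -0.0425, 0.0983]
eef_rot: [0.803, 0.595, -0.001, -0.0]
contact_force: [-0.6, -3.1, 0.5]
opening: 0.008
```

```bash
python3 -c "
from h import *
s=where();print(s);see();s=snapshot('wrist'); save(s,'w3',k=1.5)"
```

```text
0.015500000000000083
tcp [ 0.4313 -0.0425  0.0983] track [-94.2 -37.2] yaw_trk 79.44 F [-0.6 -3.1  0.5] 10.175
top blue 84 [[-115.5, -7.0], [-93.9, 58.0]] cuprim 180 [-129.9   15.9] [165.6  81.8]
scene blue 51 [[-73.0, -22.6], [-48.7, 45.2]] cuprim 96 [-74.6  29. ] [57.8 56.3]
```

View pics/w3.png

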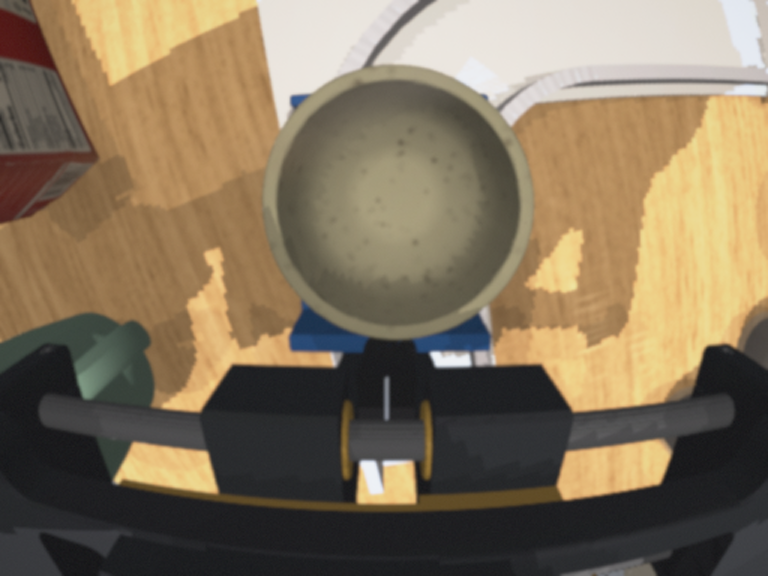

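Still square and centred behind the rib. The gripper body passes close over the mug rim on the left, so I raise it a little while continuing.

carry_out --motion '[0.2,-0.12,-0.05,0,0,0.023,0.2,-0.13,-0.05,0,0,0.024,0.2,-0.12,-0.05,0,0,0.023,0.2,-0.12,-0.05,0,0,0.024,0.2,-0.12,0,0,0,0.023,0.2,-0.12,0,0,0,0.024,0.2,-0.13,0,0,0,0.023,0.2,-0.12,0,0,0,0.024]'

```text
clock: 11.32
tool_pos: [0.4282, -0.0236, 0.1003]
eef_rot: [0.856, 0.517, -0.0, -0.001]
contact_force: [-0.5, -3.6, -1.2]
opening: 0.005
```

carry_out --motion '[0.21,-0.12,0,0,0,0.024,0.2,-0.12,0,0,0,0.023,0.2,-0.13,0,0,0,0.024,0.2,-0.12,0,0,0,0.023,0.2,-0.12,0,0,0,0.024,0.2,-0.12,0,0,0,0.023,0.2,-0.13,0,0,0,0.024,0.21,-0.12,0,0,0,0.023]'

```text
clock: 12.32
tool_pos: [0.4287, -0.0048, 0.1003]
eef_rot: [0.901, 0.435, -0.001, -0.0]
contact_force: [-1.7, -3.0, -1.6]
opening: 0.003
```

```bash
python3 -c "
from h import *
s=where();print(s);see();rows(s,.002,56,.1)"
```

```text
0.04750000000000011
tcp [ 0.4287 -0.0048  0.1003] track [-101.   -0.] yaw_trk 57.88 F [-1.7 -3.  -1.6] 12.325
top blue 60 [[-106.1, 42.3], [-69.1, 91.4]] cuprim 169 [-128.    30.5] [193.1 111.3]
scene blue 19 [[-72.6, 7.8], [-29.6, 63.7]] cuprim 189 [-129.1   29.2] [197.  112.1]
63.5 [0.21, -0.05, 0.03, 0.0, 0.0, 0.023, 0.2, -0.12, 0.0, 0.0, 0.0, 0.024, 0.21, -0.12, 0.0, 0.0, 0.0, 0.023, 0.2, -0.13, 0.0, 0.0, 0.0, 0.024, 0.2, -0.12, 0.0, 0.0, 0.0, 0.023, 0.2, -0.12, 0.0, 0.0, 0.0, 0.024, 0.2, -0.12, 0.0, 0.0, 0.0, 0.024, 0.2, -0.13, 0.0, 0.0, 0.0, 0.023]
79.5 [0.2, -0.12, 0.0, 0.0, 0.0, 0.024, 0.21, -0.12, 0.0, 0.0, 0.0, 0.023, 0.2, -0.12, 0.0, 0.0, 0.0, 0.024, 0.2, -0.12, 0.0, 0.0, 0.0, 0.023, 0.2, -0.13, 0.0, 0.0, 0.0, 0.024, 0.2, -0.12, 0.0, 0.0, 0.0, 0.023, 0.2, -0.12, 0.0, 0.0, 0.0, 0.024, 0.2, -0.12, 0.0, 0.0, 0.0, 0.023]
95.5 [0.21, -0.13, 0.0, 0.0, 0.0, 0.024, 0.2, -0.12, 0.0, 0.0, 0.0, 0.023, 0.2, -0.12, 0.0, 0.0, 0.0, 0.024, 0.2, -0.12, 0.0, 0.0, 0.0, 0.023, 0.2, -0.13, 0.0, 0.0, 0.0, 0.024, 0.2, -0.12, 0.0, 0.0, 0.0, 0.023, 0.2, -0.12, 0.0, 0.0, 0.0, 0.024, 0.21, -0.12, 0.
[... 424 characters left out ...]
, 0.0, 0.0, 0.024, 0.2, -0.11, 0.0, 0.0, 0.0, 0.022, 0.21, -0.11, 0.0, 0.0, 0.0, 0.02, 0.2, -0.1, 0.0, 0.0, 0.0, 0.019, 0.2, -0.08, 0.0, 0.0, 0.0, 0.017]
143.5 [0.2, -0.08, 0.0, 0.0, 0.0, 0.016, 0.2, -0.07, 0.0, 0.0, 0.0, 0.014, 0.2, -0.06, 0.0, 0.0, 0.0, 0.013, 0.2, -0.05, 0.0, 0.0, 0.0, 0.011, 0.2, -0.04, 0.0, 0.0, 0.0, 0.009, 0.2, -0.04, 0.0, 0.0, 0.0, 0.008, 0.2, -0.03, 0.0, 0.0, 0.0, 0.006, 0.2, -0.02, 0.0, 0.0, 0.0, 0.005]
159.5 [0.2, -0.02, 0.0, 0.0, 0.0, 0.003, 0.2, -0.0, 0.0, 0.0, 0.0, 0.002, 0.2, -0.0, 0.0, 0.0, 0.0, -0.0, 0.2, -0.0, 0.0, 0.0, 0.0, -0.0, 0.2, -0.0, 0.0, 0.0, 0.0, -0.0, 0.2, -0.0, 0.0, 0.0, 0.0, -0.0, 0.2, -0.0, 0.0, 0.0, 0.0, -0.0, 0.2, -0.01, -0.0, 0.0, 0.0, -0.0]
```

carry_out --motion '[0.2,-0.11,0.03,0,0,0.023,0.2,-0.12,0,0,0,0.024,0.21,-0.12,0,0,0,0.023,0.2,-0.13,0,0,0,0.024,0.2,-0.12,0,0,0,0.023,0.2,-0.12,0,0,0,0.024,0.2,-0.12,0,0,0,0.024,0.2,-0.13,0,0,0,0.023]'

```text
clock: 13.42
tool_pos: [0.4327, 0.0137, 0.1]
eef_rot: [0.937, 0.348, -0.0, -0.0]
contact_force: [-1.9, -1.3, -1.8]
opening: 0.004
```

carry_out --motion '[0.2,-0.12,0,0,0,0.024,0.21,-0.12,0,0,0,0.023,0.2,-0.12,0,0,0,0.024,0.2,-0.12,0,0,0,0.023,0.2,-0.13,0,0,0,0.024,0.2,-0.12,0,0,0,0.023,0.2,-0.12,0,0,0,0.024,0.2,-0.12,0,0,0,0.023]'

```text
clock: 14.42
tool_pos: [0.4399, 0.0308, 0.1]
eef_rot: [0.966, 0.259, -0.001, -0.0]
contact_force: [-3.4, -2.3, -1.3]
opening: 0.005
```

```bash
python3 -c "
from h import *
s=where();print(s);see();s=snapshot('wrist'); save(s,'w4',k=1.5)"
```

```text
0.07900000000000014
tcp [0.4399 0.0308 0.1   ] track [-93.7  36.6] yaw_trk 36.34 F [-3.4 -2.3 -1.3] 14.425
top blue 13 [[-60.2, 95.8], [-33.4, 112.5]] cuprim 161 [-121.7   40.2] [217.9 130.1]
scene blue 34 [[-37.4, 42.4], [-6.7, 73.5]] cuprim 317 [-119.    38.8] [225.3 132.4]
```

View pics/w4.png

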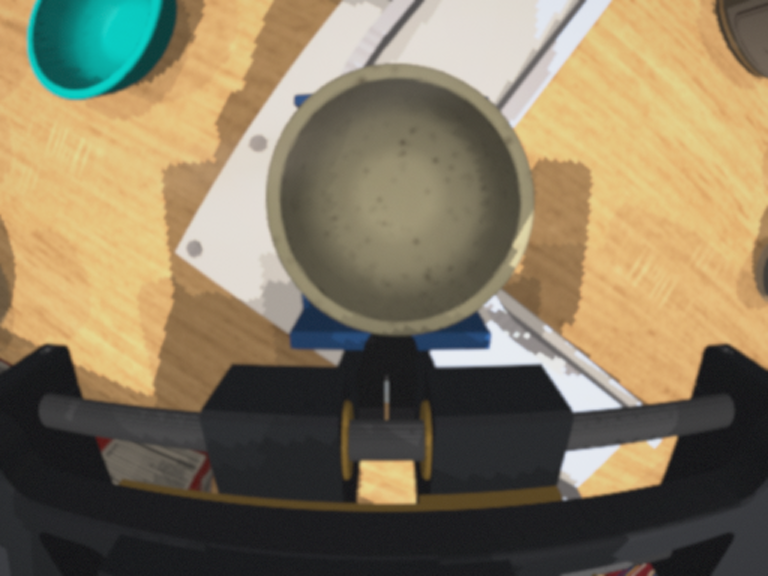

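```bash
python3 -c "
from h import *
s=snapshot('scene');P,C=cloud(s)
m=(C[:,0]>C[:,1]+50)&(np.hypot(P[:,0]-.37,P[:,1]-.12)<.12)&(P[:,2]<.15)&(P[:,2]>0)
print(np.percentile(P[m],[1,50,99],axis=0).round(3))
rows(where(),.002,8,.1)"
```

```text
[[0.269 0.092 0.075]
 [0.294 0.123 0.079]
 [0.325 0.162 0.083]]
95.5 [0.24, -0.09, 0.0, 0.0, 0.0, 0.024, 0.2, -0.12, 0.0, 0.0, 0.0, 0.024, 0.2, -0.12, 0.0, 0.0, 0.0, 0.024, 0.2, -0.13, 0.0, 0.0, 0.0, 0.023, 0.2, -0.12, 0.0, 0.0, 0.0, 0.024, 0.21, -0.12, 0.0, 0.0, 0.0, 0.023, 0.2, -0.12, 0.0, 0.0, 0.0, 0.024, 0.2, -0.13, 0.0, 0.0, 0.0, 0.023]
```

carry_out --motion '[0.21,-0.12,0,0,0,0.024,0.2,-0.12,0,0,0,0.023,0.2,-0.12,0,0,0,0.024,0.2,-0.12,0,0,0,0.023,0.2,-0.13,0,0,0,0.024,0.2,-0.12,0,0,0,0.023,0.2,-0.12,0,0,0,0.024,0.21,-0.12,0,0,0,0.024]'

```text
clock: 15.62
tool_pos: [0.4505, 0.0465, 0.1]
eef_rot: [0.986, 0.166, -0.001, -0.0]
contact_force: [-2.5, -1.7, -0.9]
opening: 0.005
```

carry_out --motion '[0.2,-0.13,0,0,0,0.023,0.2,-0.12,0,0,0,0.024,0.2,-0.12,0,0,0,0.023,0.2,-0.12,0,0,0,0.024,0.2,-0.12,0,0,0,0.023,0.2,-0.13,0,0,0,0.024,0.21,-0.12,0,0,0,0.023,0.2,-0.12,0,0,0,0.024]'

```text
clock: 16.62
tool_pos: [0.4637, 0.0601, 0.1]
eef_rot: [0.997, 0.073, -0.0, -0.0]
contact_force: [-2.2, -1.6, -0.5]
opening: 0.008
```

```bash
python3 -c "
from h import *
s=where();print(s);see();rows(s,.002,24,.1)"
```

```text
0.11100000000000017
tcp [0.4637 0.0601 0.1   ] track [-73.3  68.4] yaw_trk 14.74 F [-2.2 -1.6 -0.5] 16.625
top blue 0  cuprim 18 [-209.9   76. ] [ 6.4 16.7]
scene blue 122 [[-43.2, 47.5], [22.1, 76.1]] cuprim 228 [-94.8  51. ] [235.8 129.7]
127.0 [0.15, -0.06, 0.0, 0.0, 0.0, 0.017, 0.2, -0.12, 0.0, 0.0, 0.0, 0.024, 0.2, -0.13, 0.0, 0.0, 0.0, 0.023, 0.2, -0.12, 0.0, 0.0, 0.0, 0.024, 0.2, -0.11, 0.0, 0.0, 0.0, 0.022, 0.2, -0.11, 0.0, 0.0, 0.0, 0.021, 0.21, -0.1, 0.0, 0.0, 0.0, 0.019, 0.2, -0.09, 0.0, 0.0, 0.0, 0.018]
143.0 [0.2, -0.08, 0.0, 0.0, 0.0, 0.016, 0.2, -0.07, 0.0, 0.0, 0.0, 0.014, 0.2, -0.06, 0.0, 0.0, 0.0, 0.013, 0.2, -0.05, 0.0, 0.0, 0.0, 0.012, 0.2, -0.05, 0.0, 0.0, 0.0, 0.009, 0.2, -0.03, 0.0, 0.0, 0.0, 0.009, 0.2, -0.04, 0.0, 0.0, 0.0, 0.006, 0.2, -0.02, 0.0, 0.0, 0.0, 0.006]
159.0 [0.2, -0.02, 0.0, 0.0, 0.0, 0.003, 0.2, -0.01, 0.0, 0.0, 0.0, 0.002, 0.2, -0.0, 0.0, 0.0, 0.0, 0.001, 0.2, -0.0, 0.0, 0.0, 0.0, -0.001, 0.2, -0.0, 0.0, 0.0, 0.0, 0.001, 0.2, -0.0, 0.0, 0.0, 0.0, -0.001, 0.2, -0.0, 0.0, 0.0, 0.0, 0.001, 0.2, -0.0, 0.0, 0.0, 0.0, -0.001]
```

carry_out --motion '[0.2,-0.08,0,0,0,0.02,0.2,-0.12,0,0,0,0.024,0.2,-0.13,0,0,0,0.023,0.2,-0.12,0,0,0,0.024,0.2,-0.11,0,0,0,0.022,0.2,-0.11,0,0,0,0.021,0.21,-0.1,0,0,0,0.019,0.2,-0.09,0,0,0,0.018]'

```text
clock: 17.73
tool_pos: [0.4792, 0.0698, 0.1]
eef_rot: [1.0, -0.012, -0.0, -0.0]
contact_force: [-2.0, -0.4, -0.3]
opening: 0.005
```

carry_out --motion '[0.2,-0.08,0,0,0,0.016,0.2,-0.07,0,0,0,0.014,0.2,-0.06,0,0,0,0.013,0.2,-0.05,0,0,0,0.012,0.2,-0.05,0,0,0,0.009,0.2,-0.03,0,0,0,0.009,0.2,-0.04,0,0,0,0.006,0.2,-0.02,0,0,0,0.006]'

```text
clock: 18.73
tool_pos: [0.4953, 0.0725, 0.0999]
eef_rot: [0.999, -0.054, -0.001, -0.0]
contact_force: [-3.4, -0.3, -1.8]
opening: 0.005
```

```bash
python3 -c "
from h import *
s=where();print(s);see();rows(s,.002,24,.1);s=snapshot('wrist'); save(s,'w5',k=1.5)"
```

```text
0.14300000000000018
tcp [0.4953 0.0725 0.0999] track [-43.3  84.2] yaw_trk 0.14 F [-3.4 -0.3 -1.8] 18.725
top blue 0  cuprim 0  
scene blue 146 [[-20.6, 54.6], [50.6, 71.4]] cuprim 195 [21.2 83.3] [67.6 65.7]
159.0 [0.15, -0.06, -0.0, 0.0, 0.0, -0.0, 0.2, -0.01, -0.0, 0.0, 0.0, 0.002, 0.2, 0.0, -0.0, 0.0, 0.0, 0.0, 0.2, 0.0, -0.0, 0.0, 0.0, 0.0, 0.2, 0.0, -0.0, 0.0, 0.0, 0.0, 0.2, 0.0, -0.0, 0.0, 0.0, 0.0, 0.2, 0.0, -0.0, 0.0, 0.0, 0.0, 0.2, 0.0, -0.0, 0.0, 0.0, 0.0]
175.0 [0.2, 0.0, -0.0, 0.0, 0.0, 0.0, 0.2, 0.0, -0.0, 0.0, 0.0, 0.0, 0.2, 0.0, -0.0, 0.0, 0.0, 0.0, 0.2, 0.0, -0.0, 0.0, 0.0, 0.0, 0.2, 0.0, -0.0, 0.0, 0.0, 0.0, 0.2, 0.0, -0.0, 0.0, 0.0, 0.0, 0.2, 0.0, -0.0, 0.0, 0.0, 0.0, 0.2, 0.0, -0.0, 0.0, 0.0, 0.0]
191.0 [0.2, 0.0, -0.0, 0.0, 0.0, 0.0, 0.2, 0.0, -0.0, 0.0, 0.0, 0.0, 0.2, 0.0, -0.0, 0.0, 0.0, 0.0, 0.2, 0.0, -0.0, 0.0, 0.0, 0.0, 0.2, 0.0, -0.0, 0.0, 0.0, 0.0, 0.2, 0.0, -0.0, 0.0, 0.0, 0.0, 0.2, 0.0, -0.0, 0.0, 0.0, 0.0, 0.2, 0.0, -0.0, 0.0, 0.0, 0.0]
```

View pics/w5.png

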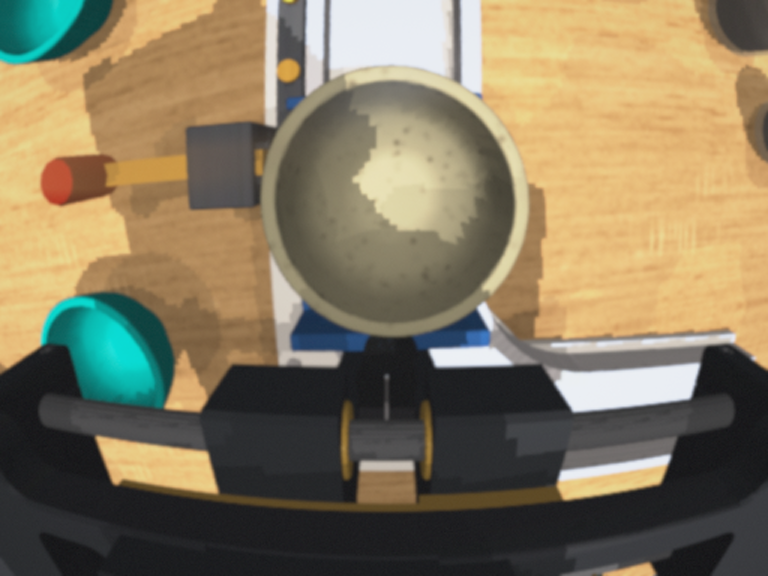

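carry_out --motion '[0.2,0,0,0,0,0,0.2,0,0,0,0,0,0.2,0,0,0,0,0,0.2,0,0,0,0,0,0.2,0,0,0,0,0,0.2,0,0,0,0,0,0.2,0,0,0,0,0,0.2,0,0,0,0,0]'

```text
clock: 19.88
tool_pos: [0.5112, 0.0707, 0.0999]
eef_rot: [0.999, -0.054, -0.001, -0.0]
contact_force: [-3.4, 0.7, -0.6]
opening: 0.003
```

carry_out --motion '[0.2,0,0,0,0,0,0.2,0,0,0,0,0,0.2,0,0,0,0,0,0.2,0,0,0,0,0,0.2,0,0,0,0,0,0.2,0,0,0,0,0,0.2,0,0,0,0,0,0.2,0,0,0,0,0]'

```text
clock: 20.88
tool_pos: [0.5271, 0.069, 0.0999]
eef_rot: [0.999, -0.054, -0.001, -0.0]
contact_force: [-3.4, 1.0, -0.3]
opening: 0.006
```

```bash
python3 -c "
from h import *
see()
p,q,_=pose();s=snapshot('wrist');f=s['frame'].astype(int)
m=(f[:,:,0]>110)&(f[:,:,1]<80)&(f[:,:,2]<70); n,l,st,c=cv2.connectedComponentsWithStats(m.astype(np.uint8))
for i in range(1,n):
    if st[i,4]>30:
        print(st[i],c[i],[(totrack(wray(s,u,v,p,q,z)[None],T)[0]*1000).round(1) for u,v,z in((c[i][0],c[i][1],.052),)])
w=tool_at(A+.0)[0]
s=snapshot('scene'); save(s,'s2',(170,150,350,280),4)
"
```

```text
tcp [0.5271 0.069  0.0999] track [-11.4  84.3] yaw_trk 0.16 F [-3.4  1.  -0.3] 20.875
top blue 0  cuprim 0  
scene blue 150 [[10.3, 54.3], [81.4, 71.9]] cuprim 196 [53.4 82.5] [65.7 66.4]
[ 36 169  21  31 476] [ 46.24369748 185.13445378] [array([ 26.8, 200.5])]
```

View pics/s2.png

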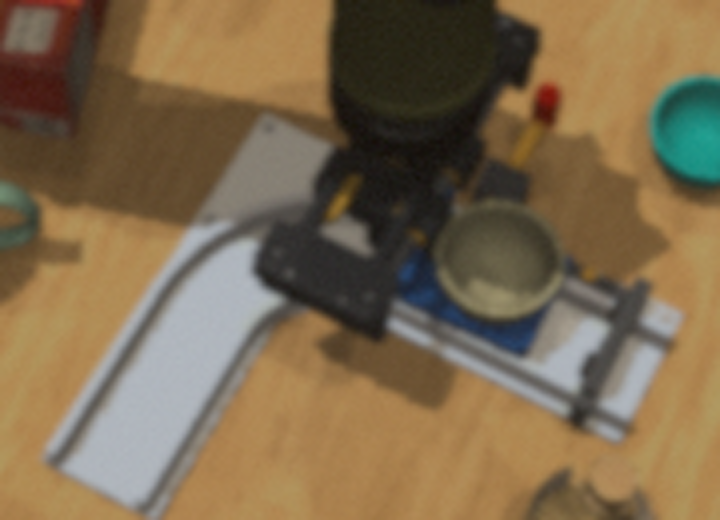

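carry_out --motion '[0.2,0,0,0,0,0,0.2,0,0,0,0,0,0.2,0,0,0,0,0,0.2,0,0,0,0,0,0.2,0,0,0,0,0,0.2,0,0,0,0,0,0.2,0,0,0,0,0,0.2,0,0,0,0,0]'

```text
clock: 22.08
tool_pos: [0.543, 0.0673, 0.0999]
eef_rot: [0.999, -0.054, -0.001, -0.0]
contact_force: [-3.2, 0.4, 0.5]
opening: 0.005
```

```bash
python3 -c "
from h import *
see()
s=snapshot('scene'); save(s,'s3',(250,180,350,270),7)
"
```

```text
tcp [0.543  0.0673 0.0999] track [ 4.7 84.3] yaw_trk 0.16 F [-3.2  0.4  0.5] 22.075
top blue 0  cuprim 0  
scene blue 147 [[26.7, 54.5], [97.3, 71.7]] cuprim 191 [69.6 82.3] [65.3 66.4]
```

View pics/s3.png

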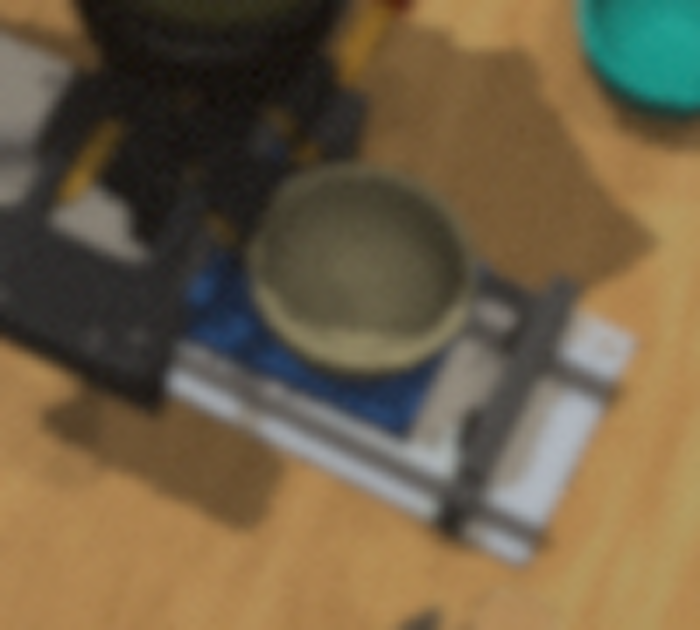

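carry_out --motion '[0.1,0,0,0,0,0,0.1,0,0,0,0,0,0.1,0,0,0,0,0,0.1,0,0,0,0,0,0.1,0,0,0,0,0,0.1,0,0,0,0,0]'

```text
clock: 22.98
tool_pos: [0.5489, 0.0667, 0.0999]
eef_rot: [0.999, -0.054, -0.001, -0.0]
contact_force: [-3.8, 0.5, 1.1]
opening: 0.003
```

carry_out --motion '[0.05,0,0,0,0,0,0.05,0,0,0,0,0]'

```text
clock: 23.22
tool_pos: [0.5498, 0.0666, 0.0999]
eef_rot: [0.999, -0.054, -0.001, -0.0]
contact_force: [-4.0, 1.1, 1.7]
opening: 0.006
```

carry_out --motion '[0.05,0,0,0,0,0,0.05,0,0,0,0,0]'

```text
clock: 23.48
tool_pos: [0.5508, 0.0664, 0.0999]
eef_rot: [0.999, -0.054, -0.001, -0.0]
contact_force: [-4.3, 0.1, 1.6]
opening: 0.006
```

```bash
python3 -c "
from h import *
see()"
```

```text
tcp [0.5508 0.0664 0.0999] track [12.6 84.3] yaw_trk 0.16 F [-4.3  0.1  1.6] 23.475
top blue 0  cuprim 1 [ 4.3 93.1] [0. 0.]
scene blue 139 [[36.1, 54.2], [105.0, 71.5]] cuprim 192 [77.2 82.9] [65.4 65.3]
```

carry_out --motion '[0.05,0,0,0,0,0,0.05,0,0,0,0,0]'

```text
clock: 23.82
tool_pos: [0.5518, 0.0664, 0.0999]
eef_rot: [0.999, -0.054, -0.001, -0.0]
contact_force: [-4.3, 0.7, 0.4]
opening: 0.006
```

carry_out --motion '[0.05,0,0,0,0,0,0.05,0,0,0,0,0]'

```text
clock: 24.08
tool_pos: [0.5528, 0.0662, 0.0999]
eef_rot: [0.999, -0.054, -0.001, -0.0]
contact_force: [-4.1, 0.4, -0.1]
opening: 0.004
```

carry_out --motion '[0.05,0,0,0,0,0,0.05,0,0,0,0,0]'

```text
clock: 24.32
tool_pos: [0.5538, 0.0661, 0.0999]
eef_rot: [0.999, -0.054, -0.001, -0.0]
contact_force: [-4.1, -0.9, 1.1]
opening: 0.006
```

carry_out --motion '[0.05,0,0,0,0,0,0.05,0,0,0,0,0]'

```text
clock: 24.58
tool_pos: [0.5548, 0.066, 0.0999]
eef_rot: [0.999, -0.054, -0.001, -0.0]
contact_force: [-3.6, 0.8, 0.9]
opening: 0.005
```

carry_out --motion '[0.05,0,0,0,0,0,0.05,0,0,0,0,0]'

```text
clock: 24.82
tool_pos: [0.5558, 0.0659, 0.0999]
eef_rot: [0.999, -0.054, -0.001, -0.0]
contact_force: [-3.1, -0.0, 0.6]
opening: 0.001
```

carry_out --motion '[0.05,0,0,0,0,0,0.05,0,0,0,0,0]'

```text
clock: 25.08
tool_pos: [0.5561, 0.0659, 0.0998]
eef_rot: [0.999, -0.054, -0.001, 0.0]
contact_force: [-5.8, 0.9, 2.5]
opening: 0.007
```

carry_out --motion '[0.03,0,0,0,0,0,0,0,0,0,0,0]'

```text
clock: 25.32
tool_pos: [0.5562, 0.0659, 0.0999]
eef_rot: [0.999, -0.054, -0.001, 0.0]
contact_force: [-6.5, 1.1, 5.1]
opening: 0.007
```

carry_out --motion '[-0.05,0,0,0,0,0,-0.1,0,0,0,0,0,-0.3,0,0,0,0,0,-1,0,0,0,0,0,0,0,-3,0,0,0,0,0,-4,0,0,0,0,0,-3,0,0,0]'

```text
clock: 26.2
tool_pos: [0.543, 0.0676, 0.2014]
eef_rot: [0.999, -0.054, 0.0, -0.0]
contact_force: [-0.1, 0.9, -0.3]
opening: 0.005
```

carry_out --motion '[0.4,-3,0,0,0,0,0.4,-4,0,0,0,0,0.4,-4,0,0,0,0,0.4,-4,0,0,0,0,0.4,0,0,0,0,0,0,0,0,0,0,0]'

```text
clock: 26.95
tool_pos: [0.579, 0.2132, 0.1996]
eef_rot: [0.999, -0.054, -0.0, 0.001]
contact_force: [-0.1, -0.1, -0.2]
opening: 0.007
```

```bash
python3 -c "
from h import *
see()
p,q,_=pose()
s=snapshot('top');P,C=cloud(s)
for n in('top','scene'):
    s=snapshot(n);P,C=cloud(s)
    k=P[(C[:,0]>110)&(C[:,1]<60)&(C[:,2]<60)&(np.hypot(P[:,0]-.58,P[:,1]-.16)<.04)]
    if len(k):print(n,len(k),k.mean(0).round(4),(totrack(k,T).mean(0)*1000).round(1))
s=snapshot('wrist');save(s,'w6',k=1.5);f=s['frame'].astype(int)
m=(f[:,:,0]>110)&(f[:,:,1]<80)&(f[:,:,2]<70); n,l,st,c=cv2.connectedComponentsWithStats(m.astype(np.uint8))
for i in range(1,n):
    if st[i,4]>30: print(st[i],c[i],(totrack(wray(s,*c[i],p,q,.062)[None],T)[0]*1000).round(1))
"
```

```text
tcp [0.579  0.2132 0.1996] track [ 24.3 233.4] yaw_trk 0.12 F [-0.1 -0.1 -0.2] 26.95
top blue 0  cuprim 0  
scene blue 25 [[30.3, 95.8], [42.3, 122.3]] cuprim 58 [ -1.3 200.6] [195.7 206.7]
scene 1 [0.5784 0.1705 0.0665] [ 28.5 190.9]
[304 179  21  25 300] [314.64333333 193.4       ] [ 29.7 188. ]
```

View pics/w6.png

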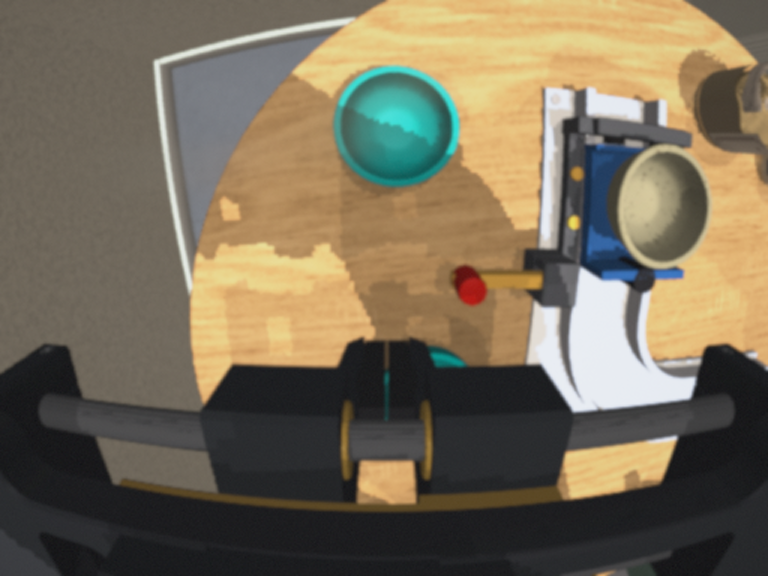

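The carriage sits against the stop, with the bolt bar just behind its panel. The knob is at pixel (470,288), track (29,189.5). I descend to the left of the knob, clear of the turquoise cup.

carry_out --motion '[0.5,0,2,0,0,0,0,0,3,0,0,0,0,0,2.5,0,0,0,0,0,1.5,0,0,0,0,0,0.5,0,0,0,0,0,0,0,0,0]'

```text
clock: 28.0
tool_pos: [0.5839, 0.2139, 0.1049]
eef_rot: [0.999, -0.054, -0.0, -0.0]
contact_force: [0.1, 0.7, -0.5]
opening: 0.009
```

carry_out --motion '[0,0.3,0,0,0,0,0,0.3,0,0,0,0,0,0.3,0,0,0,0,0,0.2,0,0,0,0,0,0.1,0,0,0,0,0,0.1,0,0,0,0]'

```text
clock: 28.75
tool_pos: [0.5823, 0.2009, 0.1049]
eef_rot: [0.999, -0.054, -0.001, -0.0]
contact_force: [0.1, -0.1, 0.3]
opening: 0.002
```

carry_out --motion '[0,0.1,0,0,0,0,0,0.1,0,0,0,0,0,0.1,0,0,0,0,0,0.1,0,0,0,0,0,0.1,0,0,0,0,0,0.1,0,0,0,0,0,0.1,0,0,0,0,0,0.1,0,0,0,0]'

```text
clock: 29.75
tool_pos: [0.5814, 0.1928, 0.1049]
eef_rot: [0.999, -0.054, -0.001, -0.0]
contact_force: [-0.5, -0.0, 1.0]
opening: 0.006
```

```bash
python3 -c "
from h import *
see()"
```

```text
tcp [0.5814 0.1928 0.1049] track [ 29.  213.3] yaw_trk 0.16 F [-0.5 -0.   1. ] 29.75
top blue 0  cuprim 0  
scene blue 52 [[31.3, 74.6], [42.5, 122.7]] cuprim 106 [ 65.5 137.3] [ 88.4 123.9]
```

carry_out --motion '[0,0.1,0,0,0,0,0,0.1,0,0,0,0,0,0.1,0,0,0,0,0,0.1,0,0,0,0,0,0.1,0,0,0,0,0,0.1,0,0,0,0,0,0.1,0,0,0,0,0,0.1,0,0,0,0]'

```text
clock: 30.85
tool_pos: [0.5806, 0.1849, 0.1049]
eef_rot: [0.999, -0.054, -0.001, -0.0]
contact_force: [0.1, 2.1, -0.3]
opening: 0.008
```

carry_out --motion '[0,0.1,0,0,0,0,0,0.1,0,0,0,0,0,0.1,0,0,0,0,0,0.1,0,0,0,0,0,0.1,0,0,0,0,0,0.1,0,0,0,0,0,0.1,0,0,0,0,0,0.1,0,0,0,0]'

```text
clock: 31.85
tool_pos: [0.5797, 0.1769, 0.1049]
eef_rot: [0.999, -0.054, -0.001, -0.0]
contact_force: [-0.2, 1.7, 0.7]
opening: 0.007
```

```bash
python3 -c "
from h import *
see()
p,q,_=pose()
s=snapshot('wrist');save(s,'w7',k=1.5)"
```

```text
tcp [0.5797 0.1769 0.1049] track [ 29.  197.3] yaw_trk 0.16 F [-0.2  1.7  0.7] 31.85
top blue 0  cuprim 0  
scene blue 104 [[37.6, 58.8], [64.3, 108.8]] cuprim 133 [ 68.3 121.3] [ 92.3 119.3]
```

View pics/w7.png

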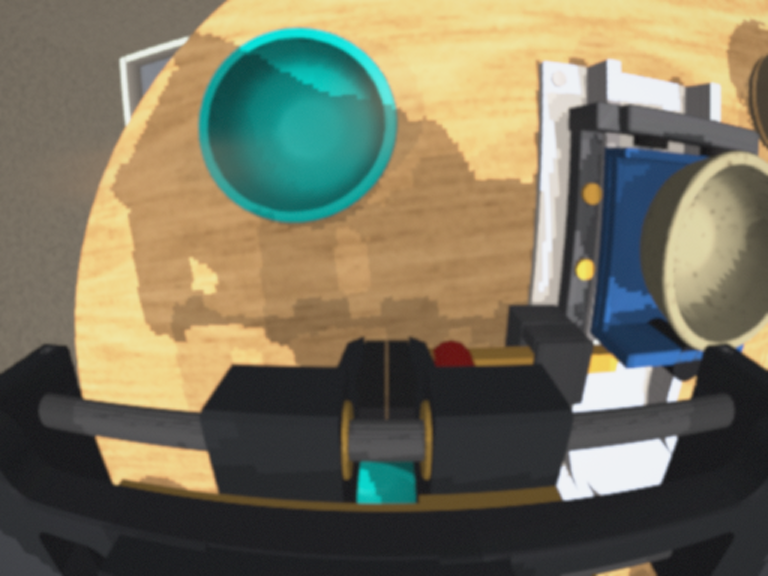

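carry_out --motion '[0,0.1,0,0,0,0,0,0.1,0,0,0,0,0,0.1,0,0,0,0,0,0.1,0,0,0,0,0,0.1,0,0,0,0,0,0.1,0,0,0,0,0,0.1,0,0,0,0,0,0.1,0,0,0,0]'

```text
clock: 33.0
tool_pos: [0.5788, 0.1689, 0.1049]
eef_rot: [0.999, -0.054, -0.001, -0.0]
contact_force: [-1.4, 2.1, -0.0]
opening: 0.005
```

carry_out --motion '[0,0.1,0,0,0,0,0,0.1,0,0,0,0,0,0.1,0,0,0,0]'

```text
clock: 33.38
tool_pos: [0.5785, 0.166, 0.1049]
eef_rot: [0.999, -0.054, -0.001, -0.0]
contact_force: [-0.4, 1.5, 0.6]
opening: 0.005
```

carry_out --motion '[0,0.07,0,0,0,0,0,0.07,0,0,0,0]'

```text
clock: 33.62
tool_pos: [0.5784, 0.1646, 0.1049]
eef_rot: [0.999, -0.054, -0.001, -0.0]
contact_force: [-0.3, 1.4, 0.2]
opening: 0.009
```

carry_out --motion '[0,0.07,0,0,0,0,0,0.07,0,0,0,0]'

```text
clock: 33.88
tool_pos: [0.5782, 0.1632, 0.1049]
eef_rot: [0.999, -0.054, -0.001, -0.0]
contact_force: [0.0, 2.6, 0.3]
opening: -0.002
```

TCP is at track y ≈ 183.5, and the end is expected at 178–183.

carry_out --motion '[0,0.05,0,0,0,0,0,0.05,0,0,0,0]'

```text
clock: 34.12
tool_pos: [0.5781, 0.1622, 0.1049]
eef_rot: [0.999, -0.054, -0.001, -0.0]
contact_force: [-0.9, 1.6, 0.5]
opening: 0.008
```

carry_out --motion '[0,0.05,0,0,0,0,0,0.05,0,0,0,0]'

```text
clock: 34.38
tool_pos: [0.5781, 0.1617, 0.1049]
eef_rot: [0.999, -0.054, -0.0, -0.001]
contact_force: [-0.6, 3.3, 0.4]
opening: 0.005
```

carry_out --motion '[0,0.05,0,0,0,0,0,0.05,0,0,0,0]'

```text
clock: 34.62
tool_pos: [0.578, 0.1615, 0.105]
eef_rot: [0.999, -0.054, -0.0, -0.001]
contact_force: [-0.2, 6.6, -1.8]
opening: 0.009
```

carry_out --motion '[0,0.05,0,0,0,0,0,0,0,0,0,0]'

```text
clock: 34.88
tool_pos: [0.578, 0.1614, 0.105]
eef_rot: [0.999, -0.053, -0.0, -0.002]
contact_force: [0.6, 5.5, 0.5]
opening: 0.006
```

carry_out --motion '[0,-0.1,0,0,0,0,0,-0.2,0,0,0,0,0,-0.5,0,0,0,0,0,-1.5,0,0,0,0,0,0,-3,0,0,0,0,0,-4,0,0,0,0,0,-4,0,0,0,0,0,0,0,0,0]'

```text
clock: 35.88
tool_pos: [0.5821, 0.1841, 0.2181]
eef_rot: [0.999, -0.054, 0.002, -0.002]
contact_force: [-0.1, 0.9, -0.6]
opening: 0.001
```

```bash
python3 -c "
from h import *
see()
p,q,_=pose()
s=snapshot('wrist');save(s,'w8',k=1.5);f=s['frame'].astype(int)
m=(f[:,:,0]>110)&(f[:,:,1]<80)&(f[:,:,2]<70); n,l,st,c=cv2.connectedComponentsWithStats(m.astype(np.uint8))
for i in range(1,n):
    if st[i,4]>30: print(st[i],c[i],(totrack(wray(s,*c[i],p,q,.062)[None],T)[0]*1000).round(1))
"
```

```text
tcp [0.5821 0.1841 0.2181] track [ 30.6 204.8] yaw_trk 0.17 F [-0.1  0.9 -0.6] 35.875
top blue 0  cuprim 0  
scene blue 73 [[35.9, 66.7], [56.9, 111.0]] cuprim 115 [79.9 91.5] [65.6 48.6]
[301 183  21  21 271] [311.41328413 193.7195572 ] [ 29.6 158.6]
```

View pics/w8.png

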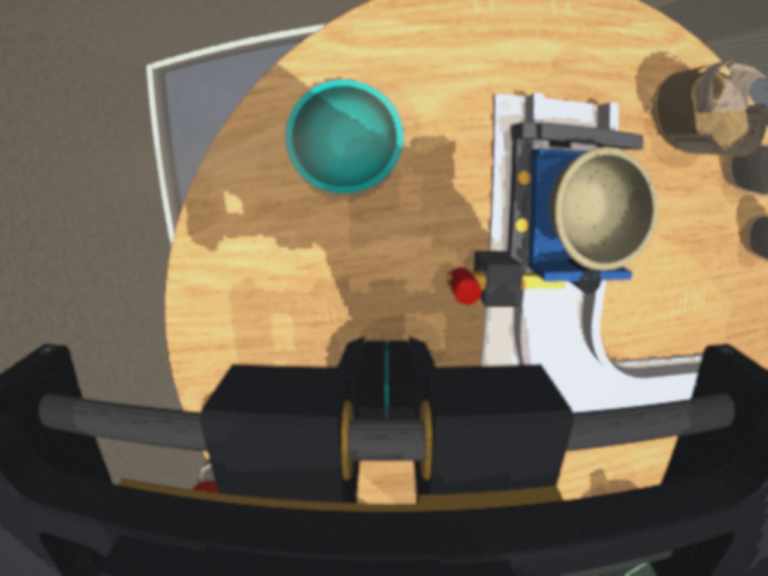

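The bar lies behind the panel at (545,281), reaching the rib, and the cup is upright on the deck. The knob has moved 29.4 mm by the same measurement and the push came up against a hard end. Handing in.

```bash
python3 -c "
from h import *
print(workorder.finish_job())"
```

```text
the job is handed in; nothing more can be done
None
```

The carriage is home against the stop with the stone cup still standing on it. The brass bolt is across behind it, and the job was handed in at about 36 s.

- **Carriage:** I pushed it along the track by its rib with closed fingers. The push force was about 2–4 N, with a peak of 6.5 N when it met the buffers. Its origin stopped at about track x = 71 mm, which fits the 69–72 mm I expected from the knob position.
- **Bolt:** I pushed the knob at about 2 N until it met a hard end at 6.6 N. The wrist camera put the knob travel at 29.4 mm against the nominal 30 mm, which is within measurement error. The last picture shows the bar behind the rear panel and the gripper clear of everything.
- **Bystanders:** I saw no contact with any of the other things, though the gripper body passed only a few millimetres above the green mug's rim at the start of the bend.
- **Checks that disagreed:** the top and scene views differed by 2–3 mm on where the track lies, and I settled it with the wrist camera. My automatic cup-rim check was mostly unusable because the arm hid the cup, so I judged the cup by eye from the pictures.

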